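# Fetch the topping box from behind the canister

## Task

The lidded topping box is pushed in under the cake riser, behind the tall canister. Stand the canister aside on the counter, slide the box out from under the shelf until all of it is clear, let go of it there on the counter, then take hold of it again and set it on the empty slate board, wholly on the board and lengthwise along it; finally stand the canister back on its round mark, wholly within it. Keep the box level and the canister upright, set both down rather than dropping them, and leave the cakes, loaf tin, milk jug and saucers alone.

Things in the scene. Friction and masses are not known exactly. Their poses are not given: they have to be found in the camera images.
- topping_box: Steel topping box, lid fixed on, 130 (x) x 90 (y) x 52 mm high, about 0.5 kg. Origin: centre of its underside; z up; -x is its front, facing the robot. Starts on the counter in the left or right bay of the riser, slightly turned, its front up to 15 mm out past the shelf edge, its tab sticking out. Slides with ordinary friction (1 to 4 N).
- box_tab (a point): Middle of the box's black pull tab: an upright fin in the box's x-z plane on its front, 10 mm thick (y), 46 mm long (x -0.063 to -0.109 from the box's origin, this point at x -0.086), heights 20 to 70 mm, this point at 45. Pinch it sideways from above to slide the box; lifted by it alone the box would swing down.
- box_bar (a point): Middle of the box's black lifting bar, solid, across the lid over the box's origin: 60 mm long along the box's y, 12 mm thick along x, from the lid at 52 mm up to 82 mm; this point at 72 mm. Covered by the shelf at the start.
- riser: Fixed steel display riser, 220 (x) x 300 (y) x 100 mm high: an 8 mm shelf (underside at 92 mm) on three upright 6 mm walls, at the ends and the middle: two bays 141 mm wide, centred 73.5 mm to either side (y), open front and back. Origin: centre of its underside; -x is its front, the shelf's front edge at x -0.11. Slightly turned.
- cakes: Fixed slate with four chocolate cake slices on top of the riser, 125 x 290 mm, standing 65 mm above the shelf (to 165 mm above the counter; the rosettes 12 mm more). Origin: centre of its underside. Its front edge is about 90 mm behind the riser's front edge. Not to be touched.
- canister: Plain aluminium canister, a closed upright cylinder 62 mm in diameter and 140 mm high, about 0.45 kg. Origin: centre of its underside. At the start it stands on the counter on its round mark, in front of the box's tab.
- mark: Round dark grey mark, 100 mm in diameter, on the counter: flat and flush, things slide over it. The canister's home. Origin: its centre, at counter height. It does not move.
- empty_slate: Fixed bare slate board lying on the counter on the robot's left or right, 220 (x) x 160 (y) x 8 mm thick. Origin: centre of its underside, so its top is at z 0.008. Slightly turned.
- cake_slate: Fixed slate board of the same size on the other side, carrying two square syrup cakes, 53 mm high over the counter. Origin: centre of its underside. Not to be touched.
- loaf_tin: Open dark steel loaf tin, 130 x 90 x 55 mm, no tab, standing in the riser's other bay. Origin: centre of its underside. To be left where it is.
- jug: Small steel milk jug, 72 mm wide, 90 mm high, with a side handle, beyond the board on the left. Origin: centre of its underside. To be left where it is.
- saucers: Stack of white saucers, 124 mm wide, 37 mm high, beyond the board on the right. Origin: centre of its underside. To be left where it is.
Things that resemble listed ones, but are neither listed nor needed, are in the scene too. Leave any blue look-alike of the canister alone.

How it is judged:
On the way, in this order (a step that is already met when the one before it is completed fails the run):
1. the canister stands upright on the counter, released, more than 80 mm from its mark's centre (horizontal distance between canister and mark above 0.08 m and height (world z) of canister below 0.006 m and angle between canister's own z axis and vertical below 0.06 rad and contact force between the fingers and canister below 0.1 N), for 0.2 s.
2. the box lies wholly out from under the shelf, flat on the counter, and is released (x of topping_box in the frame of riser below -0.178 m and height (world z) of topping_box below 0.005 m and angle between topping_box's own z axis and vertical below 0.06 rad and contact force between the fingers and topping_box below 0.1 N), for 0.2 s.
3. the box stands on the empty slate, wholly on it and lengthwise along it, released (z of topping_box in the frame of empty_slate between 0.005 and 0.013 m and x of topping_box in the frame of empty_slate between -0.037 and 0.037 m and y of topping_box in the frame of empty_slate between -0.024 and 0.024 m and angle between the x axis of topping_box and the x axis of empty_slate, either way round below 0.2 rad and angle between topping_box's own z axis and vertical below 0.06 rad and linear speed of topping_box below 0.02 m/s and contact force between the fingers and topping_box below 0.1 N), for 0.3 s.
At the end, for the whole second after the job is handed in: The box rests level and released on the empty slate, centred within 37 mm lengthwise and 24 mm crosswise, its length along the board's within 0.2 rad (either way round; the tab may overhang). The canister stands upright, at rest and released, within 18 mm of its mark's centre (all of step 3 and horizontal distance between canister and mark below 0.018 m and angle between canister's own z axis and vertical below 0.06 rad and height (world z) of canister below 0.006 m and linear speed of canister below 0.02 m/s and contact force between the fingers and canister below 0.1 N); the robot touches nothing.
It fails at once if the box is tipped more than 0.35 rad or the canister more than 0.5 rad (angle between topping_box's own z axis and vertical above 0.35 rad or angle between canister's own z axis and vertical above 0.5 rad).
It fails at once if the box is let go more than about 20 mm above the slate (height (world z) of topping_box above 0.03 m and contact force between anything else and topping_box below 0.05 N).
It fails at once if the canister is let go more than 20 mm above the counter (height (world z) of canister above 0.02 m and contact force between anything else and canister below 0.05 N).
It fails at once if the cakes are touched by the robot, the box or the canister (contact force between any of the arm, the fingers, topping_box, canister and cakes above 1 N or contact force between any of the arm, the fingers, topping_box, canister and cake_slate above 1 N).
It fails at once if loaf tin, jug or saucers are moved more than 25 mm (distance of any of loaf_tin, jug, saucers from where it was at the start of the episode above 0.025 m).
It also fails if it takes over 72 s, if anything falls off the work surface, if the arm or the gripper's body presses on something with over 40 N, if the wrist force passes 120 N, or if a joint passes its speed limit or range.

## Robot

A 6-joint arm with a two-finger parallel gripper is mounted at the origin on the work surface. World frame = base frame: x ahead of the robot, y to its left, z up, the work surface at z = 0. Lengths are in m, angles in rad, forces in N, time in s.
With the tool pointing down it reaches from about 0.375 to 0.975 m from the base axis. Payload 3.8 kg.
Tool frame: the origin (TCP) lies midway between the tips of the shut fingers; the grasp point (between the pads) lies 19 mm behind it; z points along the fingers, y is the line along which they close (so a half turn about z gives the same grasp; the last joint's range is limited). The gripper opens to 85 mm and grips with 20 to 120 N. Pads are 22 mm wide; open, the fingers measure 114 mm over their backs; the gripper's body (76 mm by 85 mm) begins 54 mm behind the grasp point. The pads swing forward as they close: fully open they stand 13 mm farther back than shut.
Start: joints at [-1.174, 0.264, 1.604, -0, 1.274, -0.037], TCP at [0.284, -0.612, 0.231] pointing down, gripper open.
Joint ranges: [-2.63, 2.63], [-0.94, 2.18], [0.31, 2.57], [-1.31, 4.45], [0, 2.66], [-2.55, 2.55]. Speed limits (rad/s): [2.57, 2.57, 3.14, 3.14, 3.14, 3.14].

## Interface

Orientations are given as a rotation vector (axis times angle).
In Python, from workcell import bot gives the robot as it stands.
- The arm moves only by the tool step_arm, never from a script. Its argument "motion" is a list of rows, each a list of 5 numbers: the finger opening in cm, from 0 to 8.54, then the shift along the tool's x, y, z in cm, then the turn about the tool's z in degrees. In form: [[claw, dx, dy, dz, twist], ...]. A call has 1 to 20 rows; each row is the pose to reach, as a shift and turn from the pose commanded when the call began, along the tool's axes at that moment; what a row does not reach only later rows make up. A row lasts 1/10 s, in which the tool goes at most 50 mm and 8.59 degrees, less where a joint would pass 70% of its speed; a pose out of reach is approached as far as the arm can. A call with a gripper value outside its range is refused whole. The fingers move at their own pace and stop on an object; "force" is the grip in N (left out, the last holds). Time passes only in rows, so rows that repeat a pose let the fingers close. It gives the time, the measured TCP pose, the force, the opening and the grip force at its end, in the units of the state.
- bot.read_state(): the state, without advancing time (a new reading comes with each control period).
- bot.read_camera(name): name is "scene" or "top"; returns (picture, depth): 480x640x3 uint8, red, green, blue; 480x640 float32, m along the optical axis (not along the pixel's ray), 0 where there is no reading.
- bot.calibration(name): a dict with "mtx" (3x3 intrinsics, pixels), "origin" and "orientation" of the camera in the world. Camera axes: x right, y up, looking along -z (the intrinsics and any distortion apply to the point x, -y, -z); pixel columns grow to the right and rows downward; lengths in m; the calibration is good to about 2 mm. A picture is of the moment at which its call begins. calibration takes no time and is no camera call.
- bot.finish_job(): hands the job in; it is judged then, once.
The state is a dict: "time": time; "q": joint angles; "joint_vel": joint speeds; "joint_torque": joint torques, N m; "tool_pos": TCP position; "tcp_rot": TCP orientation; "wrist_force": force on the tool from outside, world axes, zero at the start; "torque": the same for the moment, N m; "width": opening from 0.0 (shut) to 1.0 (fully open); "grip_force": force on a finger pad.
Only numpy, scipy, OpenCV 4.12 (cv2) and the standard library are available. Lean on these libraries where they do the work, as an engineer would, in place of code of your own. Each camera call takes 0.05 s, during which the arm holds its last target. There are 200 camera calls.

## Working session

There is one attempt and no reset: what is moved stays moved. The work goes in short steps, Python scripts to look and compute and a tool call to move; the robot and the scene stay as the last step left them, time stands still between calls to the robot, and variables do not carry over. Pictures are saved under pics/ and viewed, at most 10 in all, crops included, and the job is handed in when it is done.

Besides the shell and the picture viewer there is one more tool, called after ">>>" by a JSON object that holds its "name" and its "arguments". step_arm: Moves the arm, as the interface text tells. Its arguments: {"type":"object","properties":{"motion":{"type":"array","items":{"type":"array","items":{"type":"number"}}},"force":{"type":"number"}},"required":["motion"]}

```bash
mkdir -p pics
cat > h.py <<'E'
import numpy as np, cv2
from scipy.spatial.transform import Rotation as R
from workcell import bot
def cal(n):
    c=bot.calibration(n); K=np.array(c['mtx']); o=np.array(c['origin']); r=np.array(c['orientation'])
    r = R.from_rotvec(r).as_matrix() if r.shape==(3,) else r
    return K,o,r
def ray(n,u,v,z):
    K,o,r=cal(n); d=np.linalg.inv(K)@np.array([u,v,1.]); d=r@np.array([d[0],-d[1],-d[2]])
    return o+d*(z-o[2])/d[2]
def cloud(n,dep):
    K,o,r=cal(n); v,u=np.mgrid[:480,:640]
    x=(u-K[0,2])/K[0,0]*dep; y=(v-K[1,2])/K[1,1]*dep
    return np.stack([x,-y,-dep],-1)@r.T+o
E
python3 - <<'E'
from h import *
for n in('scene','top'):
    p,d=bot.read_camera(n); np.savez(''+n,p=p,d=d); cv2.imwrite(f'pics/{n}0.png',p[:,:,::-1]); print(bot.calibration(n))
s=bot.read_state(); print(s['tool_pos'],s['tcp_rot'],s['time'])
E
```

```text
{'mtx': array([[591.46509098,   0.        , 316.79905278],
       [  0.        , 591.46509098, 233.12176647],
       [  0.        ,   0.        ,   1.        ]]), 'origin': array([ 1.11199591, -0.42577541,  0.83404809]), 'orientation': array([0.70282538, 0.34906863, 0.8543361 ])}
{'mtx': array([[452.53112937,   0.        , 316.48658086],
       [  0.        , 452.53112937, 239.53195534],
       [  0.        ,   0.        ,   1.        ]]), 'origin': array([0.43395465, 0.00206818, 0.88972322]), 'orientation': array([ 0.09970665, -0.13950517, -1.58355589])}
[ 0.28346848 -0.61187309  0.2300916 ] [-3.06604346e+00 -6.75706098e-01  5.85131211e-04] 0.1
```

View pics/scene0.png

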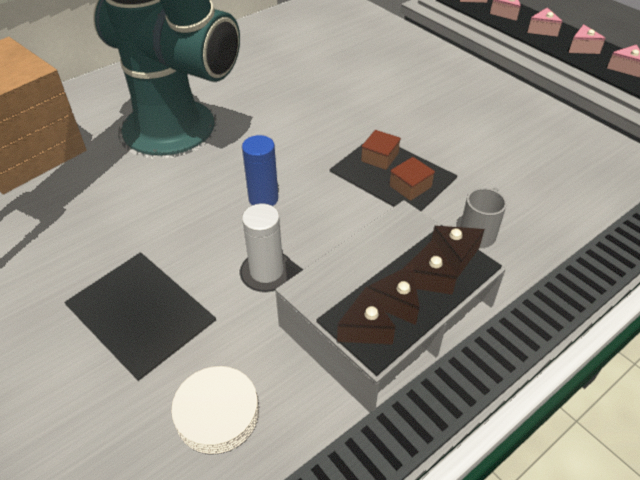

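View pics/top0.png

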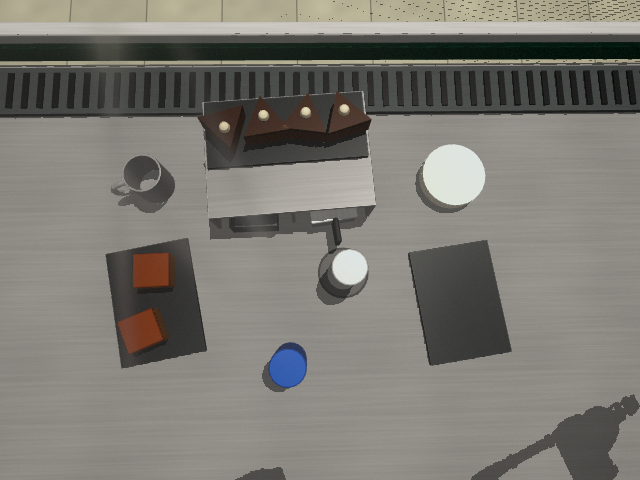

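The top view shows the candidates. For the canister they are the aluminium one at (350,267) on the dark mark, and the blue one at (288,367), which is the look-alike. For the box, the right bay has a black tab at (337,231), and the left bay holds the loaf tin at (255,223) with no tab. For the board, the bare one is at (460,302) and the one with cakes is at (155,303). I choose the aluminium canister, the tabbed box in the right bay and the bare board on the right.

Run:
```python
from h import *
D=np.load('top.npz'); p,d=D['p'],D['d']; C=cloud('top',d); Z=C[...,2]
def blob(m,lo):
    n,l,s,c=cv2.connectedComponentsWithStats(m.astype(np.uint8)); k=[i for i in range(1,n) if s[i,4]>lo]
    return [(l==i,s[i]) for i in k]
# canister top
for m,s in blob(abs(Z-.14)<.012,150): 
    q=C[m]; print('z.14',s, q.mean(0).round(4), np.ptp(q,0).round(3))
g=p.astype(int); mx=g.max(2)
def rect(n,m,z):
    c=max(cv2.findContours(m.astype(np.uint8),0,2)[0],key=cv2.contourArea)[:,0]
    w=np.array([ray(n,u,v,z)[:2] for u,v in c],np.float32); return cv2.minAreaRect(w)
m=(mx<75); m[:,:400]=0; m[:230]=0; m[370:]=0; print('slate',rect('top',m,.008))
# mark from blob dark around canister
m=(mx<90); m[:,:315]=0;m[:,372:]=0;m[:247]=0;m[305:]=0
print('markpx',m.sum())
# shelf front edge
m=(abs(Z-.1)<.008); m[:,:200]=0;m[:,380:]=0; m[215:]=0
pts=[]
for u in range(215,370,5):
    v=np.nonzero(m[:,u])[0]
    if len(v): pts.append(ray('top',u,v.max()+.5,.1)[:2])
pts=np.array(pts); a=np.polyfit(pts[:,1],pts[:,0],1); print('edge x=a*y+b',a, pts[0],pts[-1], np.abs(np.polyval(a,pts[:,1])-pts[:,0]).max())
# tab
m=(mx<60); m[:,:325]=0;m[:,345:]=0;m[:216]=0;m[250:]=0
v,u=np.nonzero(m); print('tab',len(u),u.min(),u.max(),v.min(),v.max(), Z[m].round(3)[::15])
for n,(x0,x1,y0,y1) in {'top':(280,420,190,310)}.items():
    cv2.imwrite('pics/c1.png',cv2.resize(p[y0:y1,x0:x1,::-1],None,fx=5,fy=5,interpolation=cv2.INTER_CUBIC))
```

```text
z.14 [198 105  46  48 313] [0.7423 0.1306 0.143 ] [0.077 0.077 0.024]
z.14 [328 113  43  26 295] [ 0.7462 -0.0792  0.1433] [0.037 0.075 0.024]
z.14 [244 116  83  26 556] [0.7364 0.0284 0.1426] [0.037 0.141 0.024]
z.14 [ 331  249   37   37 1078] [ 0.5017 -0.0716  0.1394] [0.061 0.06  0.016]
z.14 [ 268  348   39   40 1194] [0.3418 0.0326 0.1398] [0.061 0.061 0.017]
slate ((0.4427614212036133, -0.2956761121749878), (0.21845443546772003, 0.16099205613136292), 8.30490493774414)
markpx 966
edge x=a*y+b [-0.04645879  0.60672277] [0.60219857 0.15996573] [ 0.61335357 -0.10700791] 0.004194078630931242
tab 147 332 340 218 249 [0.068 0.069 0.04  0.069 0.042 0.07  0.045 0.07  0.068 0.045]
```

View pics/c1.png

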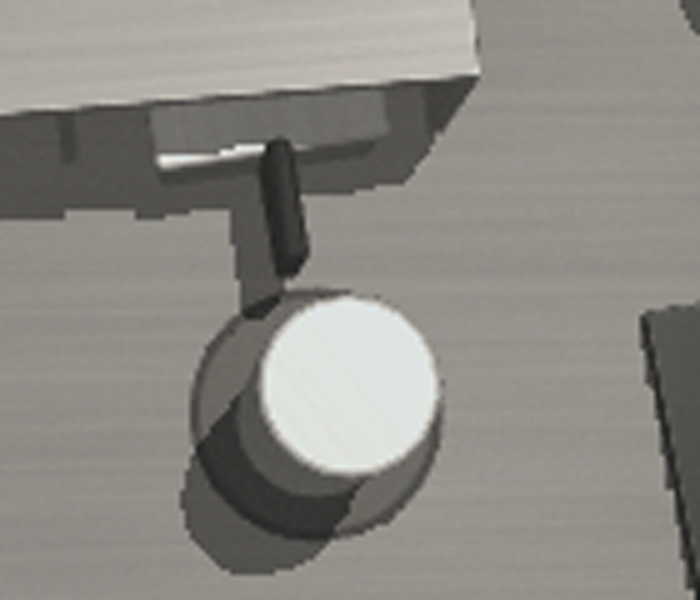

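The crop confirms that the aluminium canister sits on the mark, with its top at about (350,267), and the tabbed box is behind it. Next I refine the mark and tab positions and compute the first move.

```bash
cat >> h.py <<'E'
def go(x,y,z,yaw,s=None):
    s=s or bot.read_state(); r=R.from_rotvec(s['tcp_rot']).as_matrix(); p=np.array(s['tool_pos'])
    cur=np.degrees(np.arctan2(r[1,0],r[0,0])); d=r.T@(np.array([x,y,z])-p)*100
    t=-(yaw-cur); t=(t+90)%180-90
    print('shift cm',d.round(2),'twist',round(t,2),'yaw now',round(cur,2),'tilt z',r[:,2].round(4),'q6',s['q'][5],'t',s['time'])
E
python3 - <<'E'
from h import *
D=np.load('top.npz'); p,d=D['p'],D['d']; C=cloud('top',d); Z=C[...,2]
print('mark',ray('top',342.8,272.3,0),[ray('top',u,v,0)[:2].round(4) for u,v in((318,272),(368,272),(343,247.5),(343,297.5))])
m=(p.max(2)<60)&(Z>.055)&(Z<.085); m[:,:325]=0;m[:,345:]=0;m[:216]=0;m[250:]=0
v,u=np.nonzero(m); w=np.array([ray('top',a,b,.07)[:2] for a,b in zip(u,v)],np.float32)
print('tab',len(w),cv2.minAreaRect(w), w.min(0),w.max(0)); vx=cv2.fitLine(w,2,0,.01,.01).ravel();print(vx,np.degrees(np.arctan2(vx[1],vx[0])))
go(.50,-.0716,.20,0); go(.5,-.0716,.085,0)
E
```

```text
mark [ 0.50400375 -0.07239578  0.        ] [array([ 0.5054, -0.0235]), array([ 0.5038, -0.1222]), array([ 0.5533, -0.0741]), array([ 0.4547, -0.0715])]
tab 99 ((0.5765640139579773, -0.05713748186826706), (0.04583201929926872, 0.01046556793153286), 6.562769889831543) [ 0.5541582  -0.06327211] [ 0.59914845 -0.05078207]
[ 0.99327356  0.11579127  0.57759994 -0.05652111] 6.6492667
shift cm [ 42.36 -39.91   3.09] twist 24.86 yaw now 24.86 tilt z [-8.0e-04  1.8e-03 -1.0e+00] q6 -0.03691233551294444 t 0.1
shift cm [ 42.36 -39.89  14.59] twist 24.86 yaw now 24.86 tilt z [-8.0e-04  1.8e-03 -1.0e+00] q6 -0.03691233551294444 t 0.1
```

>>> {"name": "step_arm", "arguments": {"motion": [[8.5,7,-6.7,0.5,6],[8.5,14,-13.3,1,12],[8.5,21,-20,1.5,18],[8.5,28,-26.6,2,24.9],[8.5,35,-33.3,2.5,24.9],[8.5,42.4,-39.9,3,24.9],[8.5,42.4,-39.9,3,24.9],[8.5,42.4,-39.9,3,24.9],[8.5,42.4,-39.9,3,24.9],[8.5,42.4,-39.9,3,24.9],[8.5,42.4,-39.9,3,24.9],[8.5,42.4,-39.9,3,24.9],[8.5,42.4,-39.9,3,24.9],[8.5,42.4,-39.9,3,24.9]], "force": 40}}

```text
time: 1.5
tool_pos: [0.5004, -0.0716, 0.2008]
tcp_rot: [3.141, 0.003, -0.002]
wrist_force: [0.4, 0.5, 0.4]
width: 0.994
grip_force: 0.0
```

Run:
```python
from h import *
go(.502,-.0716,.085,0); print(bot.read_state()['tool_pos'])
```

```text
shift cm [ 0.18 -0.   11.57] twist 0.09 yaw now 0.09 tilt z [-1.3e-03 -3.0e-04 -1.0e+00] q6 1.3783730068457012 t 1.5
[ 0.50038529 -0.07161229  0.2007512 ]
```

>>> {"name": "step_arm", "arguments": {"motion": [[8.5,0.2,0,3,0],[8.5,0.2,0,6,0],[8.5,0.2,0,9,0],[8.5,0.2,0,10.5,0],[8.5,0.2,0,11.5,0],[8.5,0.2,0,11.5,0],[5.8,0.2,0,11.5,0],[5.8,0.2,0,11.5,0],[5.8,0.2,0,11.5,0],[5.8,0.2,0,11.5,0],[5.8,0.2,0,11.5,0],[5.8,0.2,0,11.5,0],[5.8,0.2,0,11.5,0],[5.8,0.2,0,11.5,0],[5.8,0.2,0,11.5,0]], "force": 40}}

```text
time: 3.0
tool_pos: [0.5041, -0.0725, 0.0879]
tcp_rot: [3.141, -0.001, 0.005]
wrist_force: [-1.6, -0.2, 5.4]
width: 0.719
grip_force: 44.5
```

>>> {"name": "step_arm", "arguments": {"motion": [[5.8,0,0,-0.6,0],[5.8,0,0,-1.3,0],[5.8,0,-1,-1.5,0],[5.8,-0.3,-3,-1.5,0],[5.8,-0.6,-5,-1.5,0],[5.8,-1,-7,-1.5,0],[5.8,-1.4,-9,-1.5,0],[5.8,-1.8,-11,-1.5,0],[5.8,-2.2,-13,-1.5,0],[5.8,-2.6,-15,-1.5,0],[5.8,-3,-16.5,-1.5,0],[5.8,-3,-17,-1.5,0],[5.8,-3,-17,-1.5,0],[5.8,-3,-17,-1,0],[5.8,-3,-17,-0.6,0],[5.8,-3,-17,-0.3,0]]}}

```text
time: 4.6
tool_pos: [0.4726, 0.0971, 0.0886]
tcp_rot: [3.141, -0.003, -0.001]
wrist_force: [0.6, 0.3, -4.6]
width: 0.718
grip_force: 45.0
```

>>> {"name": "step_arm", "arguments": {"motion": [[5.8,0,0,0.1,0],[5.8,0,0,0.2,0],[5.8,0,0,0.2,0]]}}

```text
time: 4.9
tool_pos: [0.4731, 0.0973, 0.088]
tcp_rot: [3.141, -0.002, 0.0]
wrist_force: [-3.1, -1.3, 2.6]
width: 0.718
grip_force: 45.5
```

Touchdown. Next I release and rise, then look again at the tab.

>>> {"name": "step_arm", "arguments": {"motion": [[6.6,0,0,0,0],[7.5,0,0,0,0],[8.5,0,0,0,0],[8.5,0,0,0,0],[8.5,0,0,0,0],[8.5,0,0,-2,0],[8.5,0,0,-6,0],[8.5,0,0,-10,0],[8.5,0,0,-12,0],[8.5,0,0,-12,0],[8.5,0,0,-12,0]]}}

```text
time: 6.0
tool_pos: [0.4729, 0.0978, 0.2072]
tcp_rot: [-3.141, 0.001, -0.001]
wrist_force: [-0.3, 0.8, -0.1]
width: 0.995
grip_force: 0.0
```

Run:
```python
from h import *
p,d=bot.read_camera('scene'); cv2.imwrite('pics/s2.png',p[:,:,::-1])
a=np.radians(6.6); c=np.array([.5766,-.0571])-.008*np.array([np.cos(a),np.sin(a)]); print(c)
go(c[0],c[1],.15,6.6); go(c[0],c[1],.037,6.6)
```

```text
[ 0.56865302 -0.0580195 ]
shift cm [ 9.68 15.56  5.59] twist -6.64 yaw now -0.04 tilt z [-1.8e-03 -2.0e-04 -1.0e+00] q6 1.7239437371722683 t 6.05
shift cm [ 9.7  15.56 16.89] twist -6.64 yaw now -0.04 tilt z [-1.8e-03 -2.0e-04 -1.0e+00] q6 1.7239437371722683 t 6.05
```

View pics/s2.png

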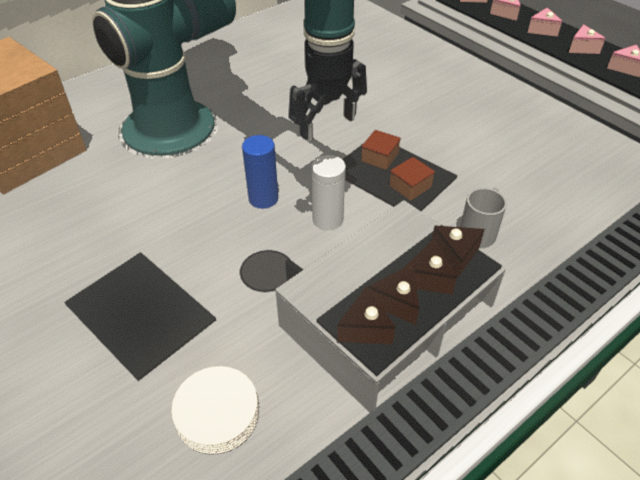

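The canister stands upright at (328,195) and the mark is free at (268,270). Next is the pinch on the tab.

>>> {"name": "step_arm", "arguments": {"motion": [[5,3,4,1,-3],[5,6,8,3,-6.6],[5,8.5,12,5,-6.6],[5,9.7,15.5,6,-6.6],[5,9.7,15.5,7,-6.6],[5,9.7,15.5,10,-6.6],[5,9.7,15.5,13,-6.6],[5,9.7,15.5,15.5,-6.6],[5,9.7,15.5,16.9,-6.6],[5,9.7,15.5,16.9,-6.6],[0.6,9.7,15.5,16.9,-6.6],[0.6,9.7,15.5,16.9,-6.6],[0.6,9.7,15.5,16.9,-6.6],[0.6,9.7,15.5,16.9,-6.6],[0.6,9.7,15.5,16.9,-6.6],[0.6,9.7,15.5,16.9,-6.6],[0.6,9.7,15.5,16.9,-6.6]], "force": 40}}

```text
time: 7.75
tool_pos: [0.5712, -0.0573, 0.0401]
tcp_rot: [3.136, 0.18, 0.005]
wrist_force: [-1.5, 1.4, 6.3]
width: 0.107
grip_force: 40.3
```

>>> {"name": "step_arm", "arguments": {"motion": [[0.6,-0.4,0,0,0],[0.6,-1.2,0,0,0],[0.6,-2.2,0,0,0],[0.6,-3.2,0,0,0],[0.6,-4.2,0,0,0],[0.6,-5.2,0,0,0],[0.6,-6.2,0,0,0],[0.6,-7.2,0,0,0],[0.6,-8.2,0,0,0],[0.6,-9.2,0,0,0],[0.6,-10.2,0,0,0],[0.6,-11.2,0,0,0],[0.6,-12.2,0,0,0],[0.6,-13.2,0,0,0],[0.6,-13.8,0,0,0],[0.6,-13.8,0,0,0],[0.6,-13.8,0,0,0]]}}

```text
time: 9.45
tool_pos: [0.4336, -0.0736, 0.0398]
tcp_rot: [3.135, 0.179, 0.005]
wrist_force: [1.8, -0.2, 9.8]
width: 0.113
grip_force: 40.9
```

>>> {"name": "step_arm", "arguments": {"motion": [[2,0,0,0,0],[4,0,0,0,0],[5,0,0,0,0],[5,0,0,0,0],[5,0,0,-2,0],[5,0,0,-6,0],[5,-1,-5,-10,0],[5,-2,-9.5,-14,0],[5,-3,-14,-18,0],[5,-3,-18,-20,0],[5,-3,-20,-20,0],[5,-3,-20,-20,0]]}}

```text
time: 10.65
tool_pos: [0.3804, 0.1272, 0.2414]
tcp_rot: [-3.132, -0.191, -0.008]
wrist_force: [0.3, -0.0, -0.4]
width: 0.586
grip_force: 0.0
```

Run:
```python
from h import *
p,d=bot.read_camera('top'); np.savez('top2',p=p,d=d); cv2.imwrite('pics/t2.png',p[:,:,::-1])
C=cloud('top',d); Z=C[...,2]
m=(Z>.044)&(Z<.060)&(C[...,0]>.42)&(C[...,0]<.625)&(C[...,1]>-.15)&(C[...,1]<.03)
k=cv2.morphologyEx(m.astype(np.uint8),2,np.ones((5,5)))>0
w=C[k][:,:2].astype(np.float32); print('lid',len(w),cv2.minAreaRect(w),np.median(C[k][:,2]))
m=(Z>.074)&(Z<.090)&(C[...,0]>.46)&(C[...,0]<.59)&(C[...,1]>-.12)&(C[...,1]<.0)
w=C[m][:,:2].astype(np.float32); print('bar',len(w),cv2.minAreaRect(w),w.mean(0))
go(.5,-.06,.15,96)
```

```text
lid 3026 ((0.5263530611991882, -0.06308057904243469), (0.13022078573703766, 0.09008023887872696), 6.505678653717041) 0.05165890717253313
bar 220 ((0.5262383818626404, -0.0632445216178894), (0.0124795688316226, 0.059325993061065674), 6.409371376037598) [ 0.5258379  -0.06317058]
shift cm [ 9.66 19.79  8.98] twist -89.09 yaw now 6.91 tilt z [ 2.6e-03  9.0e-04 -1.0e+00] q6 1.7047667137852778 t 10.7
```

View pics/t2.png

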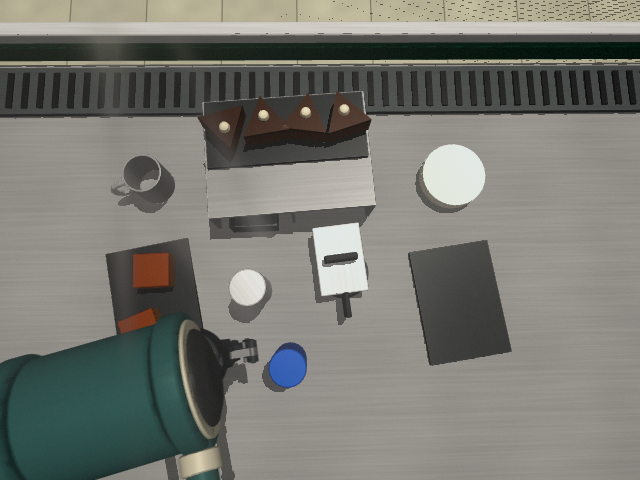

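The box lies free of the shelf at (340,260), and the canister is standing at (248,288). Next I go above the bar.

```bash
python3 -c "
from h import *
go(.526,-.0632,.15,96.45);go(.526,-.0632,.053,96.45)"
```

```text
shift cm [12.2  20.42  8.98] twist -89.54 yaw now 6.91 tilt z [ 2.6e-03  9.0e-04 -1.0e+00] q6 1.7047667137852778 t 10.7
shift cm [12.18 20.42 18.68] twist -89.54 yaw now 6.91 tilt z [ 2.6e-03  9.0e-04 -1.0e+00] q6 1.7047667137852778 t 10.7
```

>>> {"name": "step_arm", "arguments": {"motion": [[4,2,3,0,-8],[4,4,6.5,0,-16],[4,6,10,0,-24],[4,8,13.5,0,-32],[4,10,17,0,-40],[4,12.2,20.4,1,-48],[4,12.2,20.4,3,-56],[4,12.2,20.4,5,-64],[4,12.2,20.4,7,-72],[4,12.2,20.4,9,-80],[4,12.2,20.4,9,-89.5],[4,12.2,20.4,9,-89.5],[4,12.2,20.4,9,-89.5],[4,12.2,20.4,9,-89.5],[4,12.2,20.4,9,-89.5]]}}

```text
time: 12.2
tool_pos: [0.5248, -0.0669, 0.1488]
tcp_rot: [2.103, 2.333, 0.001]
wrist_force: [0.1, 0.1, -0.4]
width: 0.466
grip_force: 0.0
```

```bash
python3 -c "
from h import *
go(.526,-.0632,.055,96.45)"
```

```text
shift cm [0.35 0.15 9.38] twist -0.5 yaw now 95.95 tilt z [ 9.e-04 -2.e-04 -1.e+00] q6 -0.27759571539764516 t 12.2
```

>>> {"name": "step_arm", "arguments": {"motion": [[4,0.2,0.1,3,-0.5],[4,0.2,0.1,6,-0.5],[4,0.2,0.1,8,-0.5],[4,0.2,0.1,9.2,-0.5],[4,0.2,0.1,9.2,-0.5],[4,0.2,0.1,9.2,-0.5],[0.8,0.2,0.1,9.2,-0.5],[0.8,0.2,0.1,9.2,-0.5],[0.8,0.2,0.1,9.2,-0.5],[0.8,0.2,0.1,9.2,-0.5],[0.8,0.2,0.1,9.2,-0.5],[0.8,0.2,0.1,9.2,-0.5]], "force": 60}}

```text
time: 13.4
tool_pos: [0.5268, -0.0646, 0.058]
tcp_rot: [2.089, 2.343, 0.003]
wrist_force: [-0.4, 0.2, 5.9]
width: 0.127
grip_force: 59.6
```

>>> {"name": "step_arm", "arguments": {"motion": [[0.8,0,0,-0.4,0],[0.8,0,0,-1,0],[0.8,0,0,-2,0],[0.8,0,0,-3,0],[0.8,0,0,-4,0],[0.8,0,0,-5,0],[0.8,0,0,-5,0],[0.8,0,0,-5,0]]}}

```text
time: 14.2
tool_pos: [0.5256, -0.0645, 0.1069]
tcp_rot: [2.09, 2.344, 0.001]
wrist_force: [0.2, -0.0, -4.8]
width: 0.126
grip_force: 58.6
```

```bash
python3 -c "
from h import *
go(.4436,-.297,.11,98.3); print(bot.read_state()['tool_pos'],bot.read_state()['torque'])"
```

```text
shift cm [-22.16 -10.8   -0.32] twist -1.75 yaw now 96.55 tilt z [ 1.1e-03 -2.0e-04 -1.0e+00] q6 -0.28350259637546676 t 14.2
[ 0.52562465 -0.06447407  0.10685138] [-0.02165889 -0.01319839  0.04863494]
```

>>> {"name": "step_arm", "arguments": {"motion": [[0.8,-1,-0.5,0,0],[0.8,-2.5,-1.2,0,0],[0.8,-4.5,-2.2,0,0],[0.8,-7,-3.4,0,-0.5],[0.8,-9.5,-4.6,0,-1],[0.8,-12,-5.9,0,-1.7],[0.8,-14.5,-7.1,0,-1.7],[0.8,-17,-8.3,0,-1.7],[0.8,-19,-9.3,0,-1.7],[0.8,-20.8,-10.2,0,-1.7],[0.8,-21.8,-10.6,0,-1.7],[0.8,-22.2,-10.8,0,-1.7],[0.8,-22.2,-10.8,0,-1.7],[0.8,-22.2,-10.8,1.5,-1.7],[0.8,-22.2,-10.8,2.8,-1.7],[0.8,-22.2,-10.8,3.6,-1.7],[0.8,-22.2,-10.8,3.8,-1.7],[0.8,-22.2,-10.8,3.8,-1.7]]}}

```text
time: 16.0
tool_pos: [0.4431, -0.2966, 0.0674]
tcp_rot: [-2.054, -2.375, 0.0]
wrist_force: [-0.1, 0.2, -4.2]
width: 0.122
grip_force: 58.7
```

>>> {"name": "step_arm", "arguments": {"motion": [[0.8,0,0,0.1,0],[0.8,0,0,0.2,0],[0.8,0,0,0.25,0],[0.8,0,0,0.25,0]]}}

```text
time: 16.4
tool_pos: [0.4435, -0.2974, 0.066]
tcp_rot: [2.056, 2.375, 0.0]
wrist_force: [0.2, 0.6, -5.1]
width: 0.127
grip_force: 58.8
```

>>> {"name": "step_arm", "arguments": {"motion": [[0.8,0,0,0.1,0],[0.8,0,0,0.2,0],[0.8,0,0,0.25,0],[0.8,0,0,0.25,0]]}}

```text
time: 16.8
tool_pos: [0.4435, -0.2974, 0.0659]
tcp_rot: [2.056, 2.375, -0.0]
wrist_force: [-6.7, 4.8, 13.9]
width: 0.132
grip_force: 61.3
```

>>> {"name": "step_arm", "arguments": {"motion": [[0.8,0,0,-0.15,0],[2,0,0,-0.15,0],[4,0,0,-0.15,0],[4,0,0,-0.15,0],[4,0,0,-0.15,0],[4,0,0,-3,0],[4,0,0,-7,0],[6,4,0,-11,0],[8.5,8,0,-14,0],[8.5,12,0,-15,0],[8.5,16,0,-15,0],[8.5,16,0,-15,0],[8.5,16,0,-15,0]]}}

```text
time: 18.1
tool_pos: [0.4205, -0.1385, 0.2135]
tcp_rot: [2.052, 2.377, -0.0]
wrist_force: [1.0, 0.3, 0.6]
width: 0.994
grip_force: 0.0
```

Run:
```python
from h import *
p,d=bot.read_camera('top'); cv2.imwrite('pics/t3.png',p[:,:,::-1])
C=cloud('top',d); Z=C[...,2]
def f(n,lo,hi,x0,x1,y0,y1):
    m=(Z>lo)&(Z<hi)&(C[...,0]>x0)&(C[...,0]<x1)&(C[...,1]>y0)&(C[...,1]<y1)
    k=cv2.morphologyEx(m.astype(np.uint8),2,np.ones((5,5)))>0
    w=C[k]; print(n,len(w), cv2.minAreaRect(w[:,:2].astype(np.float32)) if len(w) else '', w.mean(0))
f('lid',.052,.068,.34,.55,-.4,-.2)
f('can',.13,.15,.42,.53,.04,.16)
s=bot.read_state(); print(s['tool_pos'])
go(.473,.098,.2,0); go(.473,.098,.085,0)
```

```text
lid 0  [nan nan nan]
can 1104 ((0.4716509282588959, 0.09794884920120239), (0.05952637270092964, 0.05917903780937195), 88.91841125488281) [0.47116188 0.09758292 0.1397467 ]
[ 0.42051936 -0.13917301  0.21326402]
shift cm [22.71  8.62  1.31] twist -81.69 yaw now 98.31 tilt z [ 3.e-04 -7.e-04 -1.e+00] q6 -0.5201986100898076 t 18.15
shift cm [22.72  8.62 12.81] twist -81.69 yaw now 98.31 tilt z [ 3.e-04 -7.e-04 -1.e+00] q6 -0.5201986100898076 t 18.15<stdin>:7: RuntimeWarning: Mean of empty slice.
  ret = um.true_divide(
```

View pics/t3.png

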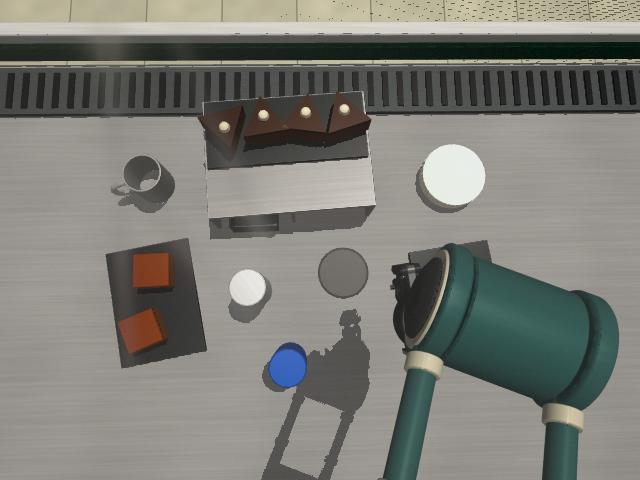

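The arm hides the box, so I'll check it later. The mark is clear at (343,272) and the canister is at (248,288). I'll grasp it with the current hand turn.

>>> {"name": "step_arm", "arguments": {"motion": [[8.5,4,1.5,0,0],[8.5,8,3,0,0],[8.5,12,4.5,0,0],[8.5,16,6,0,0],[8.5,20,7.5,0,0],[8.5,22.7,8.4,0,0],[8.5,22.7,8.4,1,0],[8.5,22.7,8.4,1,0],[8.5,22.7,8.4,1,0],[8.5,22.7,8.4,1,0]], "force": 40}}

```text
time: 19.15
tool_pos: [0.471, 0.0964, 0.2031]
tcp_rot: [-2.058, -2.373, 0.001]
wrist_force: [-0.2, -0.4, 0.8]
width: 0.991
grip_force: 0.0
```

Run:
```python
from h import *
p,d=bot.read_camera('top'); np.savez('top4',p=p,d=d)
C=cloud('top',d); Z=C[...,2]
m=(Z>.052)&(Z<.068)&(C[...,0]>.34)&(C[...,0]<.55)&(C[...,1]>-.4)&(C[...,1]<-.2)
k=cv2.morphologyEx(m.astype(np.uint8),2,np.ones((5,5)))>0
w=C[k]; print('lid',len(w)); 
if len(w): print(cv2.minAreaRect(w[:,:2].astype(np.float32)),np.median(w[:,2]))
go(.4718,.0978,.085,98.3)
```

```text
lid 3167
((0.44255879521369934, -0.295676589012146), (0.12999127805233002, 0.09009519219398499), 8.302398681640625) 0.05947272419624272
shift cm [ 0.12  0.1  11.83] twist -0.16 yaw now 98.14 tilt z [-1.e-04 -3.e-04 -1.e+00] q6 0.008487034572635364 t 19.2
```

The box is centred on the slate at (0.4426, -0.2957), turned 8.3° as the board is. Next is the canister.

>>> {"name": "step_arm", "arguments": {"motion": [[8.5,0.1,0.1,3,0],[8.5,0.1,0.1,6,0],[8.5,0.1,0.1,9,0],[8.5,0.1,0.1,11,0],[8.5,0.1,0.1,11.8,0],[8.5,0.1,0.1,11.8,0],[5.8,0.1,0.1,11.8,0],[5.8,0.1,0.1,11.8,0],[5.8,0.1,0.1,11.8,0],[5.8,0.1,0.1,11.8,0],[5.8,0.1,0.1,11.8,0],[5.8,0.1,0.1,11.8,0],[5.8,0.1,0.1,11.3,0],[5.8,0.1,0.1,10.3,0],[5.8,0.1,0.1,10.3,0]], "force": 40}}

```text
time: 20.7
tool_pos: [0.4726, 0.0991, 0.1016]
tcp_rot: [2.055, 2.375, 0.003]
wrist_force: [0.5, -0.0, -4.3]
width: 0.721
grip_force: 44.8
```

```bash
python3 -c "
from h import *
go(.504,-.0725,.1,98.14)"
```

```text
shift cm [-17.43   0.64   0.16] twist 0.12 yaw now 98.26 tilt z [ 2.3e-03  4.0e-04 -1.0e+00] q6 0.010876891754784375 t 20.7
```

>>> {"name": "step_arm", "arguments": {"motion": [[5.8,-1,0,0,0],[5.8,-3,0.1,0,0],[5.8,-5,0.2,0,0],[5.8,-7,0.2,0,0],[5.8,-9,0.3,0,0],[5.8,-11,0.4,0,0],[5.8,-13,0.5,0,0],[5.8,-15,0.6,0,0],[5.8,-16.6,0.6,0,0],[5.8,-17.4,0.6,0,0],[5.8,-17.4,0.6,0,0],[5.8,-17.4,0.6,0.5,0],[5.8,-17.4,0.6,1,0],[5.8,-17.4,0.6,1.2,0],[5.8,-17.4,0.6,1.3,0],[5.8,-17.4,0.6,1.3,0]]}}

```text
time: 22.3
tool_pos: [0.5027, -0.072, 0.0874]
tcp_rot: [2.055, 2.376, 0.0]
wrist_force: [-0.2, 0.3, -2.8]
width: 0.716
grip_force: 44.8
```

>>> {"name": "step_arm", "arguments": {"motion": [[5.8,0,0,0.1,0],[5.8,0,0,0.2,0],[5.8,0,0,0.2,0]]}}

```text
time: 22.6
tool_pos: [0.5029, -0.0723, 0.0873]
tcp_rot: [-2.055, -2.376, -0.0]
wrist_force: [-6.5, 0.9, 11.8]
width: 0.713
grip_force: 46.1
```

>>> {"name": "step_arm", "arguments": {"motion": [[6.4,0,0,-0.1,0],[7.5,0,0,-0.1,0],[8.5,0,0,-0.1,0],[8.5,0,0,-0.1,0],[8.5,0,0,-0.1,0],[8.5,0,0,-3,0],[8.5,0,0,-7,0],[8.5,0,0,-11,0],[8.5,5,0,-13,0],[8.5,10,0,-13,0],[8.5,15,0,-13,0],[8.5,20,0,-13,0],[8.5,20,0,-13,0],[8.5,20,0,-13,0],[8.5,20,0,-13,0]]}}

```text
time: 24.1
tool_pos: [0.474, 0.1248, 0.2151]
tcp_rot: [2.055, 2.375, -0.001]
wrist_force: [0.0, 0.4, 0.7]
width: 0.995
grip_force: 0.0
```

Run:
```python
from h import *
p,d=bot.read_camera('top'); cv2.imwrite('pics/t5.png',p[:,:,::-1])
C=cloud('top',d); Z=C[...,2]
for n,lo,hi,x0,x1,y0,y1 in(('lid',.052,.068,.34,.55,-.4,-.2),('can',.13,.15,.44,.57,-.14,0)):
    m=(Z>lo)&(Z<hi)&(C[...,0]>x0)&(C[...,0]<x1)&(C[...,1]>y0)&(C[...,1]<y1)
    k=cv2.morphologyEx(m.astype(np.uint8),2,np.ones((5,5)))>0
    w=C[k]; print(n,len(w),cv2.minAreaRect(w[:,:2].astype(np.float32)),np.median(w[:,2]))
```

```text
lid 3150 ((0.4426806569099426, -0.29575809836387634), (0.129946768283844, 0.09017102420330048), 8.134420394897461) 0.05941362512310161
can 1044 ((0.5010924935340881, -0.07234752178192139), (0.05880939960479736, 0.05857732146978378), 88.86957550048828) 0.1396367731217683
```

View pics/t5.png

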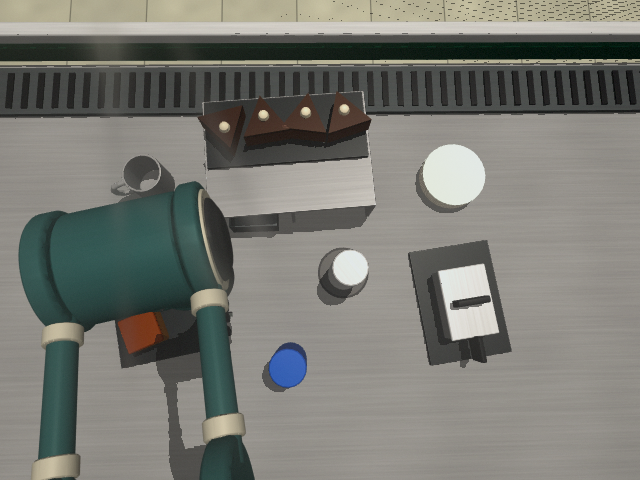

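The box stands level on the slate at (467,302). The canister is on its mark at (348,270), about 3 mm off centre, and the arm touches nothing.

```bash
python3 -c "
from workcell import bot
print(bot.finish_job())"
```

```text
the job is handed in; nothing more can be done
None
```

The job is handed in (no verdict came back): the box lies level and centred along the empty slate, the canister is back on its mark about 3 mm off centre, and the run took about 24 s of the 72 s.

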